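# Key the spool chuck onto the thread winder and hold it home

### The job

Fit the knurled spool chuck to the thread winder: set it over the upright spindle, skirt down, turn it until the keyway hidden in its underside drops over the spindle's drive pin, then push it down against its spring until the knurled collar sits flush on the rim of the round boss. Finish while you are still gripping it and holding it pushed fully home and still, so that I can tighten its grub screw; leave the thread cone, the oiler and the button tin where they stand.

Things in the scene. Friction and masses are not known exactly. Their poses are not given: they have to be found in the camera images.
- chuck: Bare aluminium spool chuck, 66 mm tall, 0.2 kg, upright on the bench. Origin: centre of its underside, z up its axis. From below: plain skirt 36 mm in diameter, 0-22 mm up; knurled collar 50 mm, 22-46 mm up (grip here; round, any yaw does); nose 34 tapering to 27 mm, 46-66 mm up, small dark grub screw in its +y side. Bore 14 mm right through.
- keyway (a point): Centre of the keyway in the chuck's underside, on its axis, at the chuck's origin; same axes. A slot 9 mm wide, 11 mm deep, running straight across inside the skirt along the chuck's x axis, 14 mm to each side (a half turn is the same). The skirt's 4 mm wall goes round it, so it shows only from below.
- collar_foot (a point): Point on the chuck's axis level with the underside of the knurled collar, 22 mm above the chuck's origin; same axes. It meets boss_rim when the chuck is home.
- winder: Green cast thread winder bolted to the bench: foot flange 250 x 176 mm, housing 70 mm high, motor cover at its +x end 126 mm high, its near face 76 mm from the spindle axis; thin thread mast 147 mm from the axis, 230 mm high. Origin on the bench under the spindle axis; x along the housing to the motor cover, z up.
- boss_rim (a point): Centre of the rim of the winder's round steel boss, on the spindle axis, 98 mm above the bench; z up. The boss is a ring standing 28 mm above the housing, 46 mm outside, 41 mm inside, open on top; the chuck's skirt goes down inside it. The rim is a hard stop.
- spindle_tip (a point): Domed upper end of the winder's upright steel spindle, 12 mm in diameter, 136 mm above the bench (38 mm above boss_rim). It goes through the chuck's bore with 1 mm clearance all round. It is oiled, geared and turns only if twisted with over 0.3 N m.
- drive_pin (a point): Middle of the drive pin, on the spindle axis, 15.5 mm below boss_rim. The pin, 5 mm thick, runs level across the spindle out to 12.5 mm each side. The spindle stopped at any angle: the pin's direction differs each time and is not measured (this point's axes are the winder's); find it by turning, half a turn at most. A chuck riding on the pin has its collar 9 mm above the rim.
- thrust_ring_top (a point): Top of the sprung thrust ring in the boss, on the axis, 17 mm below boss_rim when up. Once the pin is in the keyway the chuck drops 4 mm onto it and is carried with the collar 5 mm above the rim. Pushing on down to the rim takes 5 N rising to 10 N (the chuck's weight gives 2 N of it); if let go the ring lifts the chuck 5 mm again.
- thread_cone: Bystander: cone of off-white thread, 76 mm wide at the foot, 145 mm tall, standing; origin at the centre of its underside.
- oiler: Bystander: clear plastic oil bottle with a thin spout, 48 mm wide, 132 mm tall, standing; origin at the centre of its underside.
- button_tin: Bystander: low open steel tin of jeans buttons, 72 mm wide, 30 mm high; origin at the centre of its underside.

How it is judged:
By the outcome, as a careful person would: the job done as asked, in the order asked, and still so for the second after the job is handed in, while the arm keeps its last pose, push and grip.
It also fails if it takes over 64 s, if anything falls off the work surface, if the arm or the gripper's body presses on something with over 40 N, if the wrist force passes 120 N, or if a joint passes its speed limit or range.

### The arm

A 7-joint arm with a two-finger parallel gripper is mounted at the origin on the work surface. World frame = base frame: x ahead of the robot, y to its left, z up, the work surface at z = 0. Lengths are in m, angles in degrees, forces in N, time in s.
With the tool pointing down it reaches from about 0.4 to 0.875 m from the base axis. Payload 6.5 kg.
Tool frame: the origin (TCP) lies on the centre line of the jaws, within the pads' length; the fingertips stand 25 mm ahead of it and the grasp point (between the pads) lies 6 mm ahead of it (r.tip_reach is the distance from the TCP to the fingertips, in m); z points along the fingers, y is the line along which they close (so a half turn about z gives the same grasp; the last joint's range is limited). The gripper opens to 85 mm and grips with 20 to 120 N. Pads are 22 mm wide; open, the fingers measure 114 mm over their backs; the gripper's body (76 mm by 85 mm) begins 54 mm behind the grasp point. The pads swing forward as they close: fully open they stand 13 mm farther back than shut.
Start: joints at [62.441, 30.733, -0.252, 88.115, 0.149, 61.152, -4.079], TCP at [0.262, -0.595, 0.256] pointing down, gripper open.
Joint ranges: [-154.64, 154.64], [-21.42, 123.67], [-72.66, 72.17], [13.99, 137.28], [-74.86, 254.86], [10.95, 109.41], [-158.01, 158.01]. Speed limits (degrees/s): [136.94, 136.94, 180, 180, 180, 180, 180].

### API

Orientations are given as a 3x3 rotation matrix whose columns are the frame's x, y, z axes.
In Python, from plant import r gives the robot as it stands. The module is installed in compiled form; this text tells all that it offers.
- The arm moves only by the shell command python3 -m pendant 'ROWS' [OPENING]. ROWS is text: rows parted by semicolons, each of 4 numbers parted by spaces: the shift along the tool's x, y, z normalised to -1 to 1, where 1 is 0.1 m, then the turn about the tool's z normalised to -1 to 1, where 1 is pi/4 rad. In form: x y z yaw; .... A call has 1 to 5 rows; each row shifts and turns the commanded pose from where the row before left it, along the tool's axes as they then stand; what a row does not reach is not made up. A row lasts 1/8 s, in which the tool goes at most 62.5 mm and 10.7 degrees, less where a joint would pass 70% of its speed; a pose out of reach is approached as far as the arm can. A call with a number of a shift or a turn outside -1 to 1 is refused whole. A call with a gripper value outside its range is refused whole. OPENING is the closure, from -1 (fully open) to 1 (shut), so that 0 is half open, set as the call begins (- or left out, the last holds). The fingers move at their own pace and stop on an object; the grip force is fixed at half the most. Time passes only in rows, so rows that do not move let the fingers close. It gives the time, the measured TCP pose, the force, the opening and the grip force at its end, in the units of the state.
- r.read_state(): the state, without advancing time (a new reading comes with each control period).
- r.snapshot(name): name is "side" or "top" or "wrist"; returns the picture (420x560x3 uint8, red, green, blue); there is no depth.
- r.camera_info(name): a dict with "fx", "fy", "cx", "cy" (pixels), "R" (3x3) and "t" (3): a world point X has camera coordinates R X + t; the wrist camera has in their place "hand_eye" (4x4, takes a point from camera to tool coordinates, whose origin is the TCP and whose axes are the flange's). Camera axes: x right, y down, z forward; pixel columns grow to the right and rows downward; lengths in m; the calibration is good to about 2 mm. The wrist camera is an equidistant fisheye: a pixel r from the principal point sees the ray r / f radians off the axis. A picture is of the moment at which its call begins: read the wrist's pose just before it. camera_info takes no time and is no camera call.
- r.hand_in(): hands the job in; it is judged then, once.
The state is a dict: "time_s": time; "qpos": joint angles; "joint_vel": joint speeds; "joint_efforts": joint torques, N m; "eef_pos": TCP position; "eef_rot": TCP orientation; "contact_force": force on the tool from outside, world axes, zero at the start; "torque": the same for the moment, N m; "grip_width": finger opening in m; "finger_force": force on a finger pad.
Only numpy, scipy, OpenCV 4.12 (cv2) and the standard library are available. Lean on these libraries where they do the work, as an engineer would, in place of code of your own. Each camera call takes 0.05 s, during which the arm holds its last target. There are 200 camera calls.

## Working session

There is one attempt and no reset: what is moved stays moved. The work goes in short steps, Python scripts to look and compute and a shell command to move; the robot and the scene stay as the last step left them, time stands still between calls to the robot, and variables do not carry over. Pictures are saved under pics/ and viewed, at most 10 in all, crops included, and the job is handed in when it is done.

```bash
mkdir -p pics; python3 - <<'E'
from plant import r
import cv2,numpy as np
np.set_printoptions(precision=4,suppress=True)
s=r.read_state();print(s['time_s'],s['eef_pos'],s['eef_rot'],s['grip_width'])
ims=[]
for n in("side","top","wrist"):
    im=r.snapshot(n);cv2.imwrite(f"pics/{n}0.png",im[:,:,::-1]);ims.append(im)
    print(n,r.camera_info(n))
E
```

```text
0.0 [ 0.2617 -0.5943  0.2554] [[ 0.9152  0.4031 -0.0008]
 [ 0.4031 -0.9152  0.0016]
 [-0.0001 -0.0018 -1.    ]] 0.08535917153386079
side {'fx': 420.99423949622593, 'fy': 420.99423949622593, 'cx': 282.83585593327115, 'cy': 215.0321573663367, 'R': array([[-0.9999, -0.0149,  0.0051],
       [-0.014 ,  0.6944, -0.7194],
       [ 0.0072, -0.7194, -0.6946]]), 't': array([0.5676, 0.0461, 1.0599])}
top {'fx': 392.03319802684183, 'fy': 392.03319802684183, 'cx': 283.23321508768885, 'cy': 206.01653580446003, 'R': array([[ 0.0159, -0.9997,  0.0167],
       [-0.9851, -0.0185, -0.1712],
       [ 0.1714, -0.0137, -0.9851]]), 't': array([0.0732, 0.5796, 0.7579])}
wrist {'fx': 325.19226210127806, 'fy': 325.19226210127806, 'cx': 276.3208474614713, 'cy': 210.16192846639782, 'hand_eye': array([[-0.0006, -0.9442, -0.3294,  0.0857],
       [ 1.    , -0.0005, -0.0004,  0.0009],
       [ 0.0002, -0.3294,  0.9442, -0.1182],
       [ 0.    ,  0.    ,  0.    ,  1.    ]])}
```

View pics/side0.png

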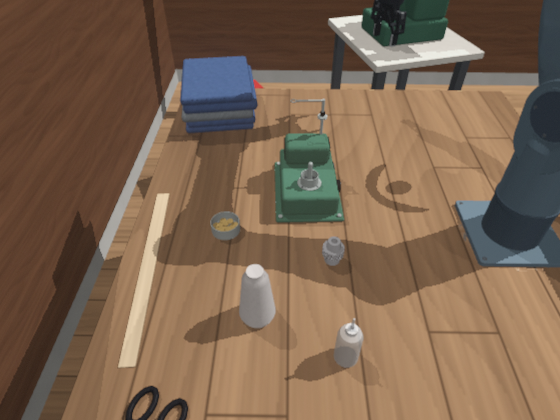

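View pics/top0.png

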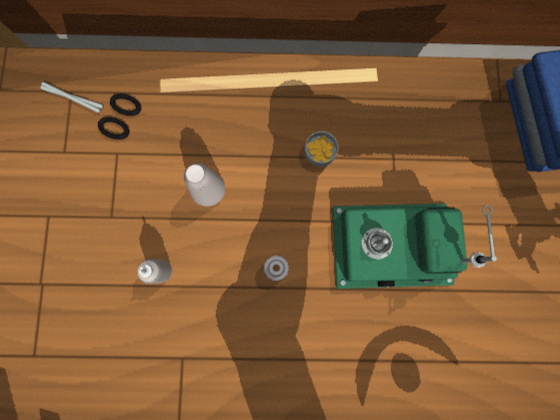

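The side view shows the chuck at about (334,250), the boss at (310,182), the tin at (225,225), the cone at (256,295) and the oiler at (348,345). In the top view the chuck is at (276,268) and the boss at (377,243). The winder's x axis points along about -y in the world frame. I'll zoom in on these.

```bash
cat > h.py <<'E'
import numpy as np,cv2
from plant import r
np.set_printoptions(precision=4,suppress=True)
def ray(n,u,v,s=None):
    c=r.camera_info(n);x=(u-c['cx'])/c['fx'];y=(v-c['cy'])/c['fy']
    if n!='wrist':
        R=np.array(c['R']);return -R.T@c['t'],R.T@np.array([x,y,1.])
    th=np.hypot(x,y);k=np.sinc(th/np.pi)
    d=np.array([x*k,y*k,np.cos(th)])/1. if th>0 else np.array([0,0,1.])
    H=np.array(c['hand_eye']);s=s or r.read_state();R=np.array(s['eef_rot'])
    return np.array(s['eef_pos'])+R@H[:3,3],R@H[:3,:3]@d
def plane(n,u,v,z,s=None):
    o,d=ray(n,u,v,s);return o+d*(z-o[2])/d[2]
def cross(*rays):
    A=0;b=0
    for o,d in rays:
        d=d/np.linalg.norm(d);P=np.eye(3)-np.outer(d,d);A=A+P;b=b+P@o
    return np.linalg.solve(A,b)
E
python3 - <<'E'
from h import *
for n,u,v,z in[("top",276,268,.06),("side",334,241,.066),("top",377,243,.098),("side",310,181,.098),("side",310,164,.136)]:print(n,plane(n,u,v,z))
def crop(n,x,y,w=50):return cv2.resize(cv2.imread(f"pics/{n}0.png")[y-w//2:y+w//2,x-w//2:x+w//2],(300,300),interpolation=cv2.INTER_CUBIC)
cv2.imwrite("pics/crop0.png",np.vstack([np.hstack([crop("top",276,268),crop("top",377,243)]),np.hstack([crop("side",334,250),crop("side",310,177)])]))
E
```

```text
top [0.4518 0.0957 0.06  ]
side [0.4513 0.0954 0.066 ]
top [ 0.5015 -0.0963  0.098 ]
side [ 0.5015 -0.077   0.098 ]
side [ 0.5028 -0.0966  0.136 ]
```

View pics/crop0.png

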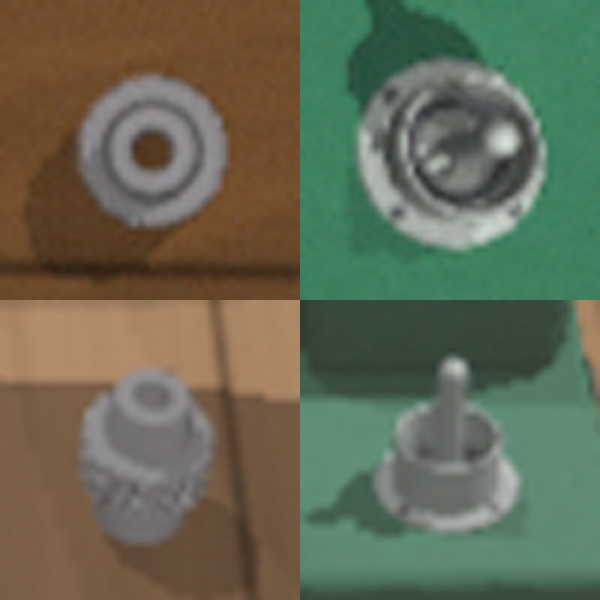

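```bash
python3 - <<'E'
from h import *
print('chuck',cross(ray("top",276.1,267.6),ray("side",334.5,240.5)))
print('tip',cross(ray("top",385.3,240.7),ray("side",310.2,162.5)))
print('rim',cross(ray("top",380,242.8),ray("side",309.5,174.6)))
E
python3 -m pendant '0 0 -0.5 0;0.376 -0.462 0 0;0.376 -0.462 0 0;0.376 -0.462 0 0;0.376 -0.462 0 0'
python3 -m pendant '0.376 -0.462 0 0;0.376 -0.462 0 0;0.376 -0.462 0 0;0.376 -0.462 0 0;0.376 -0.462 0 0'
python3 -m pendant '0.376 -0.462 0 0;0.376 -0.462 0 0;0.376 -0.462 0 0;0 0 0.6 0;0 0 0.6 0'
python3 -m pendant '0 0 0 0'
python3 - <<'E'
from h import *
s=r.read_state();print(s['eef_pos'],s['eef_rot'],s['qpos'],s['contact_force'])
cv2.imwrite("pics/w1.png",r.snapshot("wrist")[:,:,::-1])
E
```

```text
chuck [0.4514 0.0957 0.0683]
tip [ 0.5024 -0.1014  0.137 ]
rim [ 0.5019 -0.1019  0.0985]
time_s: 0.78
eef_pos: [0.3254, -0.3631, 0.3062]
eef_rot: [[0.915, 0.403, 0.0], [0.403, -0.915, -0.0], [0.0, 0.0, -1.0]]
contact_force: [2.1, 0.2, -0.0]
grip_width: 0.0852
finger_force: 0.0
time_s: 1.4
eef_pos: [0.4042, -0.0762, 0.3064]
eef_rot: [[0.915, 0.403, 0.001], [0.403, -0.915, -0.0], [0.0, 0.001, -1.0]]
contact_force: [1.5, 0.2, -0.6]
grip_width: 0.0853
finger_force: 0.0
time_s: 2.02
eef_pos: [0.4519, 0.0952, 0.1852]
eef_rot: [[0.915, 0.404, 0.002], [0.404, -0.915, 0.001], [0.002, 0.0, -1.0]]
contact_force: [0.9, -1.3, -1.4]
grip_width: 0.0854
finger_force: 0.0
time_s: 2.15
eef_pos: [0.4481, 0.0936, 0.1831]
eef_rot: [[0.915, 0.404, -0.009], [0.404, -0.915, -0.001], [-0.009, -0.002, -1.0]]
contact_force: [-0.5, 0.6, 1.1]
grip_width: 0.0852
finger_force: 0.0
[0.4481 0.0936 0.1831] [[ 0.9148  0.4038 -0.0092]
 [ 0.4038 -0.9148 -0.0015]
 [-0.009  -0.0023 -1.    ]] [  6.3661  21.154  -28.248  118.2543  14.0015  44.3175 -96.6365] [-0.461   0.644   1.0781]
```

View pics/w1.png

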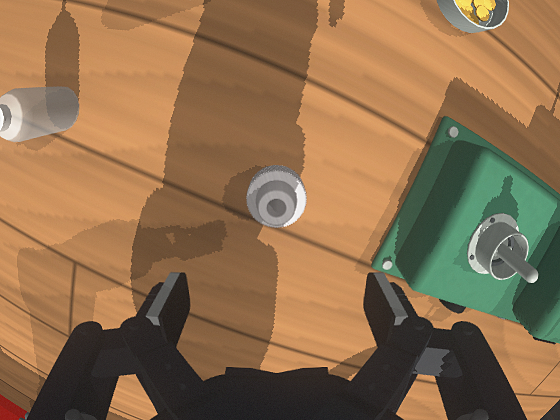

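The wrist view shows the chuck's nose centred at about (275,207), lying midway between the jaws. The spindle tip is at about (533,277).

```bash
python3 - <<'E'
from h import *
s=r.read_state();print(s['eef_pos'],s['eef_rot'][2],s['qpos'],s['joint_vel'])
c=plane("wrist",275.5,207,.066,s);print('chuck',c,'tip',plane("wrist",533,277,.134,s))
d=np.array([c[0],c[1],.044])-s['eef_pos'];print('tool shift/0.1',np.array(s['eef_rot']).T@d/.1)
E
```

```text
[0.4504 0.0942 0.1858] [-0.0035 -0.0011 -1.    ] [  6.4133  20.9449 -28.3048 118.0499  13.9473  44.3921 -96.5945] [ 0.7438 -3.4106 -0.8948 -3.1497 -0.516   0.4395  0.1663]
chuck [0.4548 0.0962 0.066 ] tip [ 0.5054 -0.1052  0.134 ]
tool shift/0.1 [0.0532 0.0015 1.4183]
```

```bash
python3 -m pendant '0 0 0.5 0;0 0 0.4 0;0 0 0.3 0;0 0 0.15 0;0 0 0.07 0'; python3 -m pendant '0 0 0 0;0 0 0 0;0 0 0 0'; python3 -m pendant '0 0 0 0;0 0 0 0;0 0 0 0;0 0 0 0;0 0 0 0' 1;python3 -m pendant '0 0 0 0;0 0 0 0'
python3 - <<'E'
from h import *
s=r.read_state();print(s['eef_pos'],s['torque'],s['grip_width'],s['finger_force'])
cv2.imwrite("pics/w2.png",r.snapshot("wrist")[:,:,::-1])
E
```

```text
time_s: 2.82
eef_pos: [0.453, 0.0945, 0.0454]
eef_rot: [[0.915, 0.403, 0.003], [0.403, -0.915, 0.0], [0.003, 0.001, -1.0]]
contact_force: [-0.5, -0.2, 0.0]
grip_width: 0.0853
finger_force: 0.0
time_s: 3.2
eef_pos: [0.4519, 0.0944, 0.0449]
eef_rot: [[0.915, 0.403, 0.001], [0.403, -0.915, 0.0], [0.001, 0.0, -1.0]]
contact_force: [0.8, 0.0, -0.6]
grip_width: 0.0852
finger_force: 0.0
time_s: 3.82
eef_pos: [0.4515, 0.0946, 0.0448]
eef_rot: [[0.915, 0.403, 0.0], [0.403, -0.915, -0.0], [0.0, 0.0, -1.0]]
contact_force: [-2.2, 0.5, 9.5]
grip_width: 0.0489
finger_force: 60.4
time_s: 4.08
eef_pos: [0.4515, 0.0946, 0.0448]
eef_rot: [[0.915, 0.403, 0.0], [0.403, -0.915, -0.0], [0.0, 0.0, -1.0]]
contact_force: [-2.4, -1.6, 9.5]
grip_width: 0.0487
finger_force: 60.4
[0.4515 0.0946 0.0448] [-0.0937  0.4748 -0.0477] 0.04871502677048407 60.440531484782696
```

View pics/w2.png

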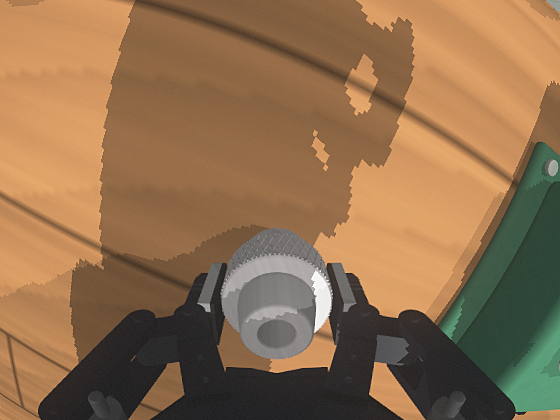

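The chuck is gripped squarely, with its bore seen at about (276,333). Next I'll measure its offset in the tool frame.

```bash
python3 - <<'E'
from h import *
s=r.read_state();R=np.array(s['eef_rot'])
c=plane("wrist",276,333,.066,s);print('bore',c,'tool',R.T@(c-s['eef_pos']))
E
python3 -m pendant '0 0 -0.3 0;0 0 -0.5 0;0 0 -0.5 0;0 0 -0.4 0;0 0 0 0'
python3 - <<'E'
from h import *
s=r.read_state();R=np.array(s['eef_rot']);p=np.array(s['eef_pos']);print(p,s['qpos'],s['contact_force'])
print(R.T@(np.array([.5022,-.1017,p[2]])-p)/.1)
E
```

```text
bore [0.4533 0.0946 0.066 ] tool [ 0.0018  0.0007 -0.0212]
time_s: 4.75
eef_pos: [0.453, 0.0947, 0.2167]
eef_rot: [[0.915, 0.403, 0.005], [0.403, -0.915, 0.001], [0.005, 0.002, -1.0]]
contact_force: [0.9, 0.3, -3.5]
grip_width: 0.0489
finger_force: 63.5
[0.453  0.0947 0.2167] [  8.5889  18.3033 -30.5529 116.5135  12.5146  47.9722 -95.34  ] [ 0.9124  0.2522 -3.4975]
[-0.3404  1.9955  0.0015]
```

```bash
python3 -m pendant '-0.05 0.3 0 0;-0.08 0.5 0 0;-0.1 0.5 0 0;-0.07 0.4 0 0;-0.043 0.303 0 0';python3 -m pendant '0 0 0 0;0 0 0 0;0 0 0 0;0 0 0 0'
python3 - <<'E'
from h import *
s=r.read_state();print(s['eef_pos'],s['qpos'],s['joint_vel'])
def crop(n,x,y,w=70):
    im=r.snapshot(n)[:,:,::-1];cv2.imwrite(f"pics/{n}3.png",im);return cv2.resize(im[y-w//2:y+w//2,x-w//2:x+w//2],(400,400),interpolation=cv2.INTER_CUBIC)
cv2.imwrite("pics/crop3.png",np.hstack([crop("top",390,235),crop("side",310,150)]))
E
```

```text
time_s: 5.38
eef_pos: [0.4997, -0.1049, 0.2124]
eef_rot: [[0.916, 0.401, -0.003], [0.401, -0.916, 0.0], [-0.003, -0.001, -1.0]]
contact_force: [0.2, 1.2, -2.2]
grip_width: 0.049
finger_force: 63.4
time_s: 5.88
eef_pos: [0.5006, -0.1019, 0.2142]
eef_rot: [[0.915, 0.404, -0.0], [0.404, -0.915, 0.0], [-0.0, -0.0, -1.0]]
contact_force: [0.3, -0.3, -3.0]
grip_width: 0.0489
finger_force: 63.4
[ 0.5006 -0.1019  0.2142] [ 26.8136  22.4809 -25.124  110.0938  12.2183  50.0337 -70.6791] [ 0.24   -0.0832  0.1215 -0.2565  0.0481  0.0821  0.0203]
```

View pics/crop3.png

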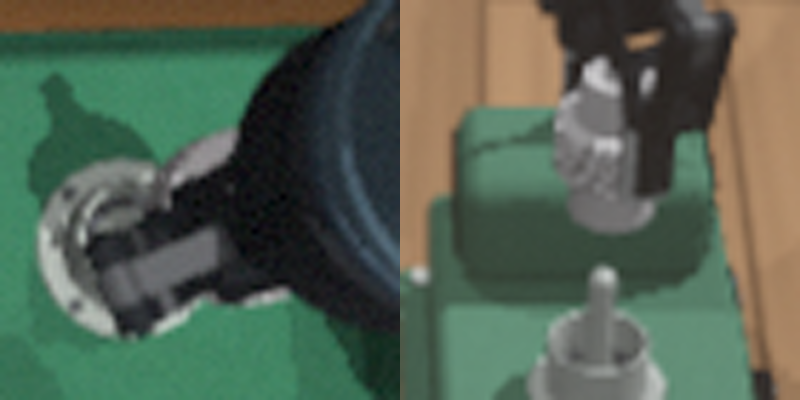

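The side crop shows the skirt bottom centred at about (612,215) and the spindle tip at (601,270). The gripper hides the chuck in the top view. I'll compare both against projections.

```bash
python3 - <<'E'
from h import *
def proj(n,X):
    c=r.camera_info(n);p=np.array(c['R'])@X+c['t'];return np.array([c['fx']*p[0]/p[2]+c['cx'],c['fy']*p[1]/p[2]+c['cy']])
o=np.array([275,115])
for X in([.5022,-.1017,.1694],[.5022,-.1017,.1764],[.5022,-.1017,.136],[.5032,-.1017,.1694],[.5022,-.0917,.1694]):print((proj("side",np.array(X))-o+.5)*400/70+[400,0])
im=cv2.imread("pics/side3.png")[140:158,300:330].astype(int)
print(im.sum(2)[:,:]//3)
E
```

```text
[607.7511 212.2146]
[608.6028 198.5317]
[603.7969 275.7434]
[605.3895 212.1841]
[608.5351 226.1498]
[[100  98 107 113 116 128 135 131 132 181 191 189 197 156 104 105  73  42
   42  41  42  41  42 100 117 113 108 111  77 115]
 [115 111 119 117 113 122 120 103 113 156 153 154 174 137  98 104  72  40
   42  43  45  42  48 101 116 117 113 114  83 103]
 [115 110 118 116 107 112 111 103 114 127 116 127 133 101  94 104  72  42
   42  42  43  43  52  97 111 115 116 115  86  81]
 [116 104  97 107 115 108  94 105 121 113 109 114 110  91  96  99  68  40
   43  42  40  44  58  93 102 108 110 114  93  80]
 [116 106 103 109 108  97  88 105 122 110 110 105 113  97  96  94  63  41
   42  43  43  43  60  98 109 108 110 114 106  77]
 [115 115 111 112 106 100 108 115 112 103 115 114 111  93  97  95  62  41
   42  42  42  43  61 102 114 114 113 114 115  79]
 [109 109 108 113 112 114 123 116 102 100 112 119 104  88  98  94  61  41
   40  43  42  41  64  97 107 107 108 111 113  82]
 [102 103 103 104 105 107 107 100 100 120 118 104  98  91 100  90  58  41
   41  45  45  39  67  94 101 101 103 104 104  80]

[... 550 characters left out ...]
113 113 113 111 116 132
  134  95  63  64  64  65  64  66  65  66  71  83]
 [ 65  64  65  65  68  87  98 106 110 112 112 112 112 113 112 115 125 125
  104  74  65  63  64  65  64  63  64  66  71  74]
 [ 65  64  65  65  64  69  78  91 102 110 113 111 113 114 113 111 111  98
   73  63  63  63  64  64  64  63  65  62  70  81]
 [ 65  66  66  65  65  65  65  66  80  91  94  96  99  97  96  85  78  68
   64  63  64  65  63  64  64  64  62  63  72  82]
 [ 64  64  65  64  64  63  64  64  64  64  63  68  71  66  62  63  63  62
   64  64  64  63  63  64  64  63  63  70  73  91]
 [ 63  64  63  63  64  64  64  62  65  64  64  62  64  63  63  63  64  64
   65  63  63  64  64  63  63  64  67  70  70  90]]
```

```bash
python3 - <<'E'
from h import *
def proj(n,X):
    c=r.camera_info(n);p=np.array(c['R'])@X+c['t'];return np.array([c['fx']*p[0]/p[2]+c['cx'],c['fy']*p[1]/p[2]+c['cy']]),c['fx']/p[2]
print('skirt front',proj("side",np.array([.5007,-.0837,.1694])))
print('dome c',proj("side",np.array([.5022,-.1017,.130])))
print('shaft',proj("side",np.array([.5022,-.1017,.115])))
print('rim far/near',proj("side",np.array([.5022,-.1247,.098])),proj("side",np.array([.5022,-.0787,.098])),proj("side",np.array([.4792,-.1017,.098])),proj("side",np.array([.5252,-.1017,.098])))
im=cv2.imread("pics/side3.png").astype(int).sum(2)//3
print(im[158:186,298:324])
im=cv2.imread("pics/top0.png").astype(int).sum(2)//3
print(im[232:250,375:392]);print('top dome c',proj("top",np.array([.5022,-.1017,.130])))
E
```

```text
skirt front (array([311.7327, 156.0604]), np.float64(418.46911834299084))
dome c (array([310.0434, 164.7   ]), np.float64(402.341813903599))
shaft (array([309.7449, 169.4952]), np.float64(398.3753191143876))
rim far/near (array([309.1415, 169.2335]), np.float64(387.9660492950282)) (array([309.6945, 180.5757]), np.float64(400.16983439954333)) (array([318.4795, 174.9374]), np.float64(394.03463239977265)) (array([300.3507, 174.6962]), np.float64(393.91230240192243))
[[ 64  64  63  63  64  63  63  62  63  65  63  63  64  63  62  64  63  64
   62  62  63  63  64  64  61  63]
 [ 64  65  63  64  62  64  63  63  62  62  62  65  62  61  63  63  63  63
   64  62  62  62  63  62  62  62]
 [ 62  64  63  63  62  63  62  63  63  62  62  63  63  62  63  64  64  63
   62  62  63  62  63  63  60  62]
 [ 63  63  63  63  63  62  63  64  63  62  64  89 106  90  69  64  63  64
   63  62  61  63  62  62  62  62]
 [ 60  60  61  58  61  61  60  60  59  59  86 139 167 172 122  60  59  59
   59  59  57  60  58  58  58  58]
 [ 57  56  58  58  58  57  57  58  58  60 108 152 179 194 149  74  60  58
   59  59  58
[... 3071 characters left out ...]
67  64  68  69  70  90 144 181 204 214 190 134  71  80 109]
 [ 69  68  69  67  68  76  76  95 138 172 196 208 181 107  69  68 110]
 [102  87  71  80  80  87  94 101 122 142 155 156 131  72  69  69 112]
 [158 139  88  94 101 104 110 109 107  98  91  75  71  69  68  79 117]
 [156 129  92 110 114 114 119 105  97  76  47  53  76  69  66  86 131]
 [109  90  97 125 124 118 121 100  90  62  55  60  74  71  68 105 159]
 [100 102 118 126 126 130 120  98  79  51  64  71  73  69  74 123 173]
 [103 117 131 127 127 124 109  83  64  62  71  78  64  68 100 164 170]
 [ 82 105 109 113 109 105  82  67  60  73  84  75  67  88 141 175 164]]
top dome c (array([384.3679, 241.2749]), np.float64(546.4996634519582))
```

```bash
python3 -m pendant '0.005 0.013 0.1 0;0 0 0.12 0;0 0 0.08 0;0 0 0 0;0 0 0 0';python3 -m pendant '0 0 0.03 0;0 0 0.03 0;0 0 0.03 0;0 0 0 0'
```

```text
time_s: 6.6
eef_pos: [0.5019, -0.1037, 0.1844]
eef_rot: [[0.915, 0.403, 0.0], [0.403, -0.915, 0.0], [0.0, 0.0, -1.0]]
contact_force: [0.1, -0.5, -1.6]
grip_width: 0.0486
finger_force: 63.4
time_s: 7.1
eef_pos: [0.5015, -0.1038, 0.175]
eef_rot: [[0.915, 0.403, -0.001], [0.403, -0.915, 0.0], [-0.001, -0.0, -1.0]]
contact_force: [-0.5, 0.6, -2.1]
grip_width: 0.0487
finger_force: 63.4
```

No contact force so far, and the underside should already be about 6 mm below the tip. I'll carry on down slowly.

```bash
python3 -m pendant '0 0 0.03 0;0 0 0.03 0;0 0 0.03 0;0 0 0.03 0;0 0 0 0';python3 -m pendant '0 0 0.05 0;0 0 0.05 0;0 0 0.05 0;0 0 0.05 0;0 0 0 0'
```

```text
time_s: 7.72
eef_pos: [0.5016, -0.1035, 0.163]
eef_rot: [[0.915, 0.403, -0.0], [0.403, -0.915, 0.0], [-0.0, -0.0, -1.0]]
contact_force: [0.5, 0.6, -2.8]
grip_width: 0.0491
finger_force: 63.4
time_s: 8.35
eef_pos: [0.5016, -0.1034, 0.1428]
eef_rot: [[0.915, 0.403, -0.0], [0.403, -0.915, 0.0], [-0.0, -0.001, -1.0]]
contact_force: [0.3, 2.5, -2.4]
grip_width: 0.0486
finger_force: 63.4
```

```bash
python3 -m pendant '0 -0.004 0.04 0;0 0 0.04 0;0 0 0.03 0;0 0 0.01 0;0 0 0 0';python3 -m pendant '0 0 0.01 0;0 0 0.01 0;0 0 0 0'
```

```text
time_s: 8.98
eef_pos: [0.5016, -0.1034, 0.1312]
eef_rot: [[0.915, 0.403, 0.0], [0.403, -0.915, 0.0], [0.0, -0.0, -1.0]]
contact_force: [1.2, 1.9, -3.1]
grip_width: 0.0486
finger_force: 63.4
time_s: 9.35
eef_pos: [0.5018, -0.1035, 0.1296]
eef_rot: [[0.915, 0.403, 0.0], [0.403, -0.915, -0.0], [0.0, 0.0, -1.0]]
contact_force: [-0.4, 1.7, 2.4]
grip_width: 0.0489
finger_force: 64.0
```

It's riding on the pin: z is .1296 as expected and Fz has risen by about 5 N. Now I'll turn it under light load.

```bash
python3 -m pendant '0 0 0.01 0;0 0 0 0.13;0 0 0 0.13;0 0 0 0.13;0 0 0 0.13'; python3 -c "
from h import *
s=r.read_state();print(s['qpos'],s['torque'])"
```

```text
time_s: 9.98
eef_pos: [0.5022, -0.1032, 0.1294]
eef_rot: [[1.0, 0.003, 0.001], [0.003, -1.0, -0.0], [0.001, 0.0, -1.0]]
contact_force: [-2.0, 2.5, 11.5]
grip_width: 0.049
finger_force: 64.7
[ 19.5881  29.1626 -16.3454 113.4408  12.6041  39.0018 -94.4255] [0.572  0.4708 0.0337]
```

```bash
python3 -m pendant '0 0 0 -0.13;0 0 0 -0.13;0 0 0 -0.13;0 0 0 -0.13;0 0 0 -0.13'; python3 -m pendant '0 0 0 -0.13;0 0 0 -0.13;0 0 0 -0.13'; python3 -c "
from h import *
s=r.read_state();print(s['qpos'],s['torque'])"
```

```text
time_s: 10.6
eef_pos: [0.5029, -0.1032, 0.1294]
eef_rot: [[0.868, 0.497, 0.003], [0.497, -0.868, -0.0], [0.002, 0.002, -1.0]]
contact_force: [0.6, 2.3, 6.8]
grip_width: 0.0491
finger_force: 64.4
time_s: 10.98
eef_pos: [0.5021, -0.1037, 0.1285]
eef_rot: [[0.678, 0.735, 0.001], [0.735, -0.678, -0.0], [0.001, 0.001, -1.0]]
contact_force: [1.3, 1.2, -1.0]
grip_width: 0.0492
finger_force: 63.6
[ 28.6858  31.1232 -27.9369 112.9391  21.6929  40.9855 -55.08  ] [ 0.2555 -0.3843 -0.0428]
```

The force vanished and z dropped, so the pin is probably in the keyway. I'll check by pressing down a little.

```bash
python3 -m pendant '0 0 0.01 0;0 0 0.01 0;0 0 0 0'; python3 -c "
from h import *
s=r.read_state();print(s['qpos'][6],s['torque'])"
```

```text
time_s: 11.35
eef_pos: [0.5024, -0.1037, 0.1266]
eef_rot: [[0.681, 0.732, 0.002], [0.732, -0.681, -0.001], [0.001, 0.002, -1.0]]
contact_force: [2.8, -0.2, 1.9]
grip_width: 0.0487
finger_force: 63.9
-55.43156324764105 [-0.0442 -0.5981  0.1372]
```

```bash
python3 -m pendant '0 0 0.01 0;0 0 0.01 0;0 0 0.01 0;0 0 0 0'; python3 -c "
from h import *
s=r.read_state();print(s['torque'])"; python3 -m pendant '0 0 0.01 0;0 0 0.01 0;0 0 0 0;0 0 0 0'; python3 -c "
from h import *
s=r.read_state();print(s['eef_pos'],s['torque'])"
```

```text
time_s: 11.85
eef_pos: [0.5024, -0.1037, 0.124]
eef_rot: [[0.68, 0.733, 0.002], [0.733, -0.68, -0.001], [0.001, 0.002, -1.0]]
contact_force: [1.3, 0.3, 6.4]
grip_width: 0.0491
finger_force: 64.5
[-0.0068 -0.3164  0.1709]
time_s: 12.35
eef_pos: [0.5024, -0.1037, 0.1221]
eef_rot: [[0.68, 0.733, 0.002], [0.733, -0.68, -0.001], [0.0, 0.002, -1.0]]
contact_force: [1.1, 0.6, 8.1]
grip_width: 0.0489
finger_force: 64.7
[ 0.5024 -0.1037  0.1221] [ 0.0233 -0.2144  0.2185]
```

```bash
python3 -m pendant '0 0 0.01 0;0 0 0.01 0;0 0 0 0;0 0 0 0'; python3 -m pendant '0 0 0.01 0;0 0 0 0;0 0 0 0;0 0 0 0'
```

```text
time_s: 12.85
eef_pos: [0.5025, -0.1036, 0.1208]
eef_rot: [[0.68, 0.733, 0.002], [0.733, -0.68, -0.001], [0.0, 0.002, -1.0]]
contact_force: [-2.2, 0.7, 18.6]
grip_width: 0.0488
finger_force: 65.6
time_s: 13.35
eef_pos: [0.5025, -0.1036, 0.1208]
eef_rot: [[0.68, 0.733, 0.002], [0.733, -0.68, -0.002], [-0.0, 0.003, -1.0]]
contact_force: [-6.0, 0.7, 29.8]
grip_width: 0.0485
finger_force: 66.7
```

Hard stop at z = .1208, exactly the predicted home height. I'll ease the push slightly and take a look.

```bash
python3 -m pendant '0 0 -0.005 0;0 0 0 0;0 0 0 0;0 0 0 0'
python3 - <<'E'
from h import *
im=r.snapshot("side")[:,:,::-1];s=r.read_state();print(s['eef_pos'],s['joint_vel'],s['torque'])
a=cv2.resize(im[135:205,275:345],(400,400),interpolation=cv2.INTER_CUBIC)
b=cv2.resize(r.snapshot("wrist")[:,:,::-1][200:400,180:380],(400,400))
cv2.imwrite("pics/end.png",np.hstack([a,b]))
E
```

```text
time_s: 13.85
eef_pos: [0.5025, -0.1036, 0.1208]
eef_rot: [[0.68, 0.733, 0.002], [0.733, -0.68, -0.002], [-0.0, 0.002, -1.0]]
contact_force: [-4.6, 0.6, 22.9]
grip_width: 0.0488
finger_force: 66.0
[ 0.5025 -0.1036  0.1208] [ 0.0172 -0.0265 -0.0857  0.058   0.0794  0.0219  0.0232] [0.162  0.8561 0.2141]
```

View pics/end.png

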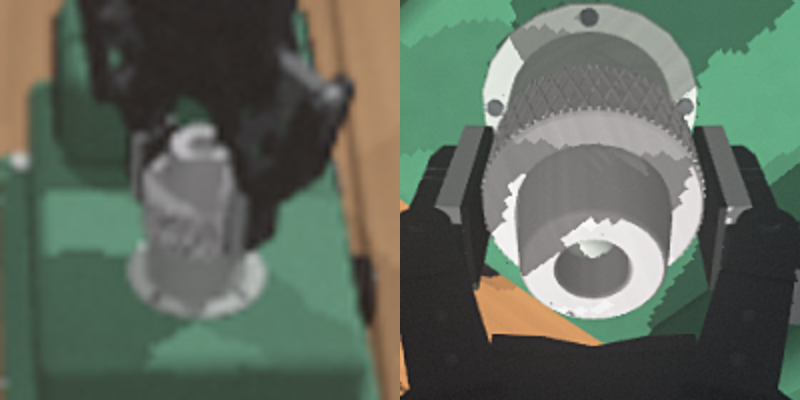

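The collar sits flush on the boss, the spindle shows in the bore, and the chuck is still gripped and still. I'll hand it in.

```bash
python3 -c "
from plant import r
print(r.hand_in())"
```

```text
the job is handed in; nothing more can be done
None
```

The chuck is on the spindle with its keyway over the drive pin, and I handed the job in still gripping it and holding it still, pushed down at about 23 N with the collar flush on the boss rim; the thread cone, oiler and button tin were not touched.

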